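# Clear the scale: pull the carrier's divider and load the weighed canister

## Robot

A 6-joint arm with a two-finger parallel gripper is mounted at the origin on the work surface. World frame = base frame: x ahead of the robot, y to its left, z up, the work surface at z = 0. Lengths are in m, angles in rad, forces in N, time in s.
With the tool pointing down it reaches from about 0.275 to 0.75 m from the base axis. Payload 10.2 kg.
Tool frame: the origin (TCP) lies on the centre line of the jaws, within the pads' length; the fingertips stand 8 mm ahead of it and the grasp point (between the pads) lies 11 mm behind it; z points along the fingers, y is the line along which they close (so a half turn about z gives the same grasp; the last joint's range is limited). The gripper opens to 88 mm and grips with 3 to 60 N. Pads are 18 mm wide; open, the fingers measure 123 mm over their backs; the gripper's body (75 mm by 187 mm) begins 45 mm behind the grasp point.
Start: joints at [-1.343, 0.313, 1.498, -0, 1.331, -0.223], TCP at [0.229, -0.473, 0.247] pointing down, gripper open.
Joint ranges: [-2.94, 2.94], [-0.97, 2.17], [0.19, 2.56], [-1.23, 4.37], [0.02, 3.11], [-2.88, 2.88]. Speed limits (rad/s): [2.39, 2.39, 3.01, 3.14, 3.14, 3.14].

## Interface

Orientations are given as a unit quaternion [x, y, z, w].
In Python, from bench import * gives the robot as it stands. The module is installed in compiled form; this text tells all that it offers.
- The arm moves only by the tool send_rows, never from a script. Its argument "plan" is a list of rows, each an object of numbers: "rx", "ry", "rz": the turn, a rotation vector about the tool's x, y, z in rad; "dx", "dy", "dz": the shift along the tool's x, y, z in cm; "claw": the closure, from 0 (fully open) to 1 (shut). A call has exactly 10 rows; each row is the pose to reach, as a shift and turn from the pose commanded when the call began, along the tool's axes at that moment; what a row does not reach only later rows make up. A row lasts 1/12 s, in which the tool goes at most 41.7 mm and 7.16 degrees, less where a joint would pass 70% of its speed; a pose out of reach is approached as far as the arm can. A call with a gripper value outside its range is refused whole. The fingers move at their own pace and stop on an object; "squeeze" is the grip in N (left out, the last holds). Time passes only in rows, so rows that repeat a pose let the fingers close, or fill a call up. It gives the time, the measured TCP pose, the force, the opening and the grip force at its end, in the units of the state.
- get_state(): the state, without advancing time (a new reading comes with each control period).
- grab_frame(name): name is "scene" or "side" or "wrist"; returns (picture, depth): 480x640x3 uint8, red, green, blue; 480x640 float32, m along the optical axis (not along the pixel's ray), 0 where there is no reading.
- get_calibration(name): a dict with "vfov" (degrees; the focal length in pixels is half the picture's height over the tangent of half this angle, whatever the lens; pixels are square), "cx", "cy" (the principal point, pixels), "dist_coeffs" ([k1, k2, p1, p2, k3] as OpenCV has them; the pictures are not rectified), "T" (4x4, takes a point from camera to world coordinates). Camera axes: x right, y down, z forward; pixel columns grow to the right and rows downward; lengths in m; the calibration is good to about 2 mm. A picture is of the moment at which its call begins: read the wrist's pose just before it. get_calibration takes no time and is no camera call; for the wrist camera it gives the pose at the moment of the call.
- job_done(): hands the job in; it is judged then, once.
Trained networks look in the newest picture that a camera, given by its name, has taken for a name from the list of things; names that differ only in an ending like _2 or _b are one class to them, and where a whole thing is asked for, a point or a joint stands for the part that bears it (a point fixed in the world has none). Each returns a list of dicts, best first, with "score" (0 to 1); they miss things now and then, are a little off and sometimes report something else, mostly with a low value. They report only what shows in the picture. A call takes as long as a camera call.
- silhouettes(camera, name): "region" (480x640 bool, what is visible of it) and "uv" ([column, row] in pixels, amid what is visible of it).
- landmark_of(camera, name): "uv" ([column, row] in pixels: a listed point, or the origin of a listed thing).
The state is a dict: "t": time; "qpos": joint angles; "qvel": joint speeds; "joint_efforts": joint torques, N m; "ee_pos": TCP position; "tool_rot": TCP orientation; "wrist_force": force on the tool from outside, world axes, zero at the start; "torque": the same for the moment, N m; "finger_gap": finger opening in m; "gripper_force": force on a finger pad.
Only numpy, scipy, OpenCV 4.12 (cv2) and the standard library are available. Lean on these libraries where they do the work, as an engineer would, in place of code of your own. Each camera call takes 0.05 s, during which the arm holds its last target. There are 200 camera calls.

## Task

The weighed amber canister has to go into the red carrier, but the yellow divider standing in the middle of the carrier leaves no room for it: first slide the divider up out of the carrier and stand it in the empty slot of the dark steel divider rack, roughly centred along the slot, and let go of it. Then lift the canister off the scale by its blue handle and set it down gently, upright and flat on the carrier's floor; let go of it only once it stands, and never tip it far over on the way. Leave the two small bottles, the tube rack and the scanner standing where they are.

Things in the scene. Friction and masses are not known exactly. Their poses are not given: they have to be found in the camera images.
- canister: Loose amber canister with a white band and white cap, standing on the scale's pan: round body 100 mm in diameter, 98 mm high (cap top at 108 mm), 0.4 to 0.8 kg, with a rigid blue bail handle over its top. Origin: centre of its underside; z up along it, x along the handle bar.
- handle (a point): Middle of the canister's blue handle bar, 145 mm above its underside. The bar is straight along the canister's x axis, 100 mm long, 12 mm wide, 12 mm high; 84 mm free between its two uprights and 31 mm free between the bar and the cap.
- scale: Grey bench scale, fixed, 190 x 150 mm, with a console on its -x side. Origin: on the counter under the centre of its 134 mm square steel pan; the pan's top is 60 mm above the counter.
- carrier: Red open-topped carrier box, fixed, outside 198 mm (its x) x 142 mm (its y) x 60 mm high, walls and floor 4 mm. Halfway along its length a pair of ribs on each side wall, 8 mm deep and as high as the walls, makes an upright guide 9 mm wide that holds the divider across the box (118 mm free between the ribs of the two walls). Origin: centre of its underside; z up. The inner floor is 4 mm up.
- divider: Loose yellow plastic panel, 6 mm thick (its x), 128 mm wide (its y), 130 mm high (its z), 0.12 kg, at the start standing on edge in the carrier's guides, 74 mm of it above the walls. Origin: centre of its bottom edge.
- divider_top (a point): Middle of the divider's top edge, 130 mm above its bottom edge.
- rack: Dark steel divider rack, fixed, base 130 mm (its x) x 110 mm (its y), 8 mm thick, with two upright slots across it along its y axis, 64 mm apart. The slot on its +x side is full (a fixed white panel, top 108 mm above the counter); the slot on its -x side is empty. Origin: centre of its underside.
- slot (a point): Middle of the floor of the rack's empty slot, 8 mm above the counter. The slot runs along the rack's y axis, 110 mm long and open at both ends, 16 mm wide (x) between walls 6 mm thick that stand 40 mm above this floor; the divider leans a little in it.
- bottle_a: Bystander: small amber bottle, 60 mm in diameter, 130 mm high, loose. Origin: centre of its underside.
- bottle_b: Bystander: a second bottle like bottle_a. Origin: centre of its underside.
- tube_rack: Bystander: white rack of capped sample tubes, 100 mm (x) x 56 mm (y), 90 mm high, loose. Origin: centre of its underside.
- scanner: Bystander: black barcode scanner on a round stand 72 mm in diameter, 145 mm high, loose. Origin: centre of its underside.

How it is judged:
On the way, in this order (a step that is already met when the one before it is completed fails the run):
1. the divider stands in the rack's empty slot and has been let go (x of divider in the frame of slot between -0.01 and 0.01 m and y of divider in the frame of slot between -0.04 and 0.04 m and z of divider in the frame of slot below 0.008 m and angle between divider's own z axis and vertical below 0.35 rad and contact force between the fingers and divider below 0.05 N and linear speed of divider below 0.03 m/s), for 0.2 s.
2. the canister is lifted clear of the scale's pan (contact force between canister and scale below 0.05 N and height (world z) of canister above 0.085 m and contact force between the fingers and canister above 0.5 N), for 0.2 s.
At the end, for the whole second after the job is handed in: Canister upright (under 0.08 rad) and still on the carrier floor (underside under 9 mm up, within 50 mm along, 25 mm across of its centre); divider still, in the empty slot (within 10 mm across, 40 mm along, under 8 mm up, leaning under 0.35 rad) (x of divider in the frame of slot between -0.01 and 0.01 m and y of divider in the frame of slot between -0.04 and 0.04 m and z of divider in the frame of slot below 0.008 m and angle between divider's own z axis and vertical below 0.35 rad and x of canister in the frame of carrier between -0.05 and 0.05 m and y of canister in the frame of carrier between -0.025 and 0.025 m and z of canister in the frame of carrier below 0.009 m and angle between canister's own z axis and vertical below 0.08 rad and linear speed of each of canister, divider below 0.03 m/s); the robot touches nothing.
It fails at once if the canister is tilted by more than 0.5 rad (angle between canister's own z axis and vertical above 0.5 rad).
It fails at once if the canister is dropped or thrown: faster than 0.35 m/s with no finger touching it (linear speed of canister above 0.35 m/s and contact force between the fingers and canister below 0.01 N).
It fails at once if a bottle, the tube rack or the scanner is moved by more than 25 mm or tipped by more than 0.3 rad (distance of any of bottle_a, bottle_b, tube_rack, scanner from where it was at the start of the episode above 0.025 m or angle between any of bottle_a, bottle_b, tube_rack, scanner's own z axis and vertical above 0.3 rad).
It also fails if it takes over 64 s, if anything falls off the work surface, if the arm or the gripper's body presses on something with over 40 N, if the wrist force passes 120 N, or if a joint passes its speed limit or range.

## Working session

There is one attempt and no reset: what is moved stays moved. The work goes in short steps, Python scripts to look and compute and a tool call to move; the robot and the scene stay as the last step left them, time stands still between calls to the robot, and variables do not carry over. Pictures are saved under pics/ and viewed, at most 10 in all, crops included, and the job is handed in when it is done.

Besides the shell and the picture viewer there is one more tool, called after "Request:" by a JSON object that holds its "name" and its "arguments". send_rows: Moves the arm, as the interface text tells. Its arguments: {"type":"object","properties":{"plan":{"type":"array"},"squeeze":{"type":"number"}},"required":["plan"]}

```bash
mkdir -p pics; cat > h.py <<'E'
from bench import *
import numpy as np, cv2
from scipy.spatial.transform import Rotation as R
def K(c):
    f=240/np.tan(np.radians(c["vfov"])/2)
    return np.array([[f,0,c["cx"]],[0,f,c["cy"]],[0,0,1.]]),np.array(c["dist_coeffs"])
def ray(c,uv):
    k,d=K(c); p=cv2.undistortPoints(np.array(uv,float).reshape(-1,1,2),k,d).reshape(-1,2)
    r=np.c_[p,np.ones(len(p))]@c["T"][:3,:3].T
    return c["T"][:3,3],r   # scale by depth -> world
def pts(c,depth,mask):
    v,u=np.nonzero(mask&(depth>0)); o,r=ray(c,np.c_[u,v])
    return o+r*depth[v,u][:,None]
def tri(obs):
    A=np.zeros((3,3));b=np.zeros(3)
    for o,r in obs:
        r=r/np.linalg.norm(r);P=np.eye(3)-np.outer(r,r);A+=P;b+=P@o
    return np.linalg.solve(A,b)
def save(n,img): cv2.imwrite("pics/"+n+".png",img[...,::-1])
E
cat > a.py <<'E'
from h import *
s=get_state();print({k:np.round(v,3) for k,v in s.items()})
ims=[];obs={}
for cam in("scene","side","wrist"):
    im,d=grab_frame(cam);c=get_calibration(cam);im=im.copy()
    print(cam,"cam at",c["T"][:3,3].round(3))
    np.savez(cam+".npz",im=im,d=d)
    for n in("divider_top","divider","handle","canister","slot","rack","carrier","scale"):
        L=landmark_of(cam,n)
        if L and L[0]["score"]>.3:
            uv=L[0]["uv"];o,r=ray(c,uv);obs.setdefault(n,[]).append((o,r[0]))
            print(n,np.round(uv,1),round(L[0]["score"],2));cv2.circle(im,tuple(int(x) for x in uv),3,(0,255,0),-1)
    for n in("divider","handle","carrier","rack","canister","bottle_a","tube_rack","scanner"):
        for S in silhouettes(cam,n)[:2]:
            if S["score"]<.3:continue
            m=cv2.erode(S["region"].astype(np.uint8),np.ones((3,3)))>0
            p=pts(c,d,m)
            if len(p)>20:print("  sil",n,round(S["score"],2),len(p),np.percentile(p,[3,50,97],axis=0).round(3).tolist())
    save(cam,im)
for n,o in obs.items():
    if len(o)>1:print(n,tri(o).round(4),len(o))
    for a in o: pass
a=cv2.resize
E
python3 a.py
```

```text
{'t': np.float64(0.0), 'qpos': array([-1.343,  0.313,  1.498, -0.   ,  1.331, -0.223]), 'qvel': array([ 0.   , -0.   , -0.   ,  0.002, -0.001,  0.   ]), 'joint_efforts': array([-3.0000e-03, -4.0222e+01, -2.5227e+01,  6.9000e-02,  3.5000e-02,
       -0.0000e+00]), 'ee_pos': array([ 0.229, -0.472,  0.246]), 'tool_rot': array([ 0.975,  0.223, -0.   , -0.001]), 'wrist_force': array([ 0.186,  1.158, -0.241]), 'torque': array([-0.025, -0.003,  0.023]), 'gripper_force': np.float64(0.0), 'finger_gap': np.float64(0.088)}
scene cam at [ 1.293 -0.18   0.805]
divider_top [118.8 258.1] 0.61
divider [133.5 308.4] 0.82
handle [304.  223.5] 0.9
canister [304.  279.5] 0.69
slot [219.5 277.2] 0.41
rack [448.3 274. ] 0.62
carrier [448.8 275.5] 0.72
  sil divider 0.91 2996 [[0.498, -0.389, 0.014], [0.513, -0.335, 0.08], [0.529, -0.281, 0.134]]
  sil handle 0.87 3748 [[0.547, -0.051, 0.072], [0.594, -0.011, 0.152], [0.615, 0.035, 0.212]]
  sil carrier 0.6 4536 [[0.421, -0.42, 0.004], [0.551, -0.34, 0.031], [0.622, -0.251, 0.062]]
  sil rack 0.66 3131 [[0.538, 0.25, 0.007], [0.607, 0.301, 0.051], [0.628, 
[... 1446 characters left out ...]
 0.017, 0.154], [0.585, 0.043, 0.21]]
  sil bottle_a 0.73 1303 [[0.629, 0.154, 0.012], [0.644, 0.178, 0.081], [0.668, 0.196, 0.13]]
  sil bottle_a 0.7 1340 [[0.444, 0.148, 0.017], [0.461, 0.172, 0.084], [0.486, 0.188, 0.13]]
  sil tube_rack 0.86 1136 [[0.599, -0.192, 0.011], [0.652, -0.157, 0.059], [0.695, -0.139, 0.091]]
  sil scanner 0.97 1124 [[0.438, -0.187, 0.008], [0.466, -0.158, 0.024], [0.492, -0.134, 0.139]]
wrist cam at [ 0.3   -0.439  0.383]
divider_top [ 0.5091 -0.331   0.1378] 2
divider [ 0.5029 -0.3338  0.0007] 2
handle [ 0.5628 -0.0014  0.1981] 2
canister [ 0.5573 -0.0075  0.0615] 2
slot [ 0.52    0.0724 -0.0208] 2
rack [0.5617 0.3145 0.0028] 2
carrier [0.5605 0.0699 0.2353] 2
```

```bash
cat > b.py <<'E'
from h import *
A=np.load("scene.npz")["im"];B=np.load("side.npz")["im"]
save("both",np.vstack([A[170:400],B[100:470]])[:600])
def box(p):
    r=cv2.minAreaRect((p[:,:2]*1000).astype(np.float32));return np.round(r[0],1),np.round(r[1],1),round(r[2],1)
for cam in("scene","side"):
    d=np.load(cam+".npz")["d"];im=np.load(cam+".npz")["im"];c=get_calibration(cam)
    P=pts(c,d,np.ones(d.shape,bool));v,u=np.nonzero(d>0);C=im[v,u].astype(int)
    hsv=cv2.cvtColor(im,cv2.COLOR_RGB2HSV)[v,u].astype(int)
    def sel(x0,x1,y0,y1,z0,z1,e=True):return (P[:,0]>x0)&(P[:,0]<x1)&(P[:,1]>y0)&(P[:,1]<y1)&(P[:,2]>z0)&(P[:,2]<z1)&e
    yel=(abs(hsv[:,0]-27)<8)&(hsv[:,1]>120)
    def fit(n,m):
        p=P[m]
        if len(p)<15:print(cam,n,len(p));return
        w,V=np.linalg.eigh(np.cov(p[:,:2].T));a=V[:,1];t=(p[:,:2]-p[:,:2].mean(0))@a
        lo,hi=np.percentile(t,[1,99]);ctr=p[:,:2].mean(0)+a*(lo+hi)/2
        print(cam,n,len(p),"ctr",ctr.round(4),"ang",np.degrees(np.arctan2(a[1],a[0])).round(1),"len",(hi-lo).round(3),"z",np.percentile(p[:,2],[2,50,98]).round(4),"w",np.sqrt(w).round(4))
    fit("div top",sel(.4,.62,-.45,-.22,.120,.15,yel)); fit("div all",sel(.4,.62,-.45,-.22,.07,.15,yel))
    blue=(abs(hsv[:,0]-110)<14)&(hsv[:,1]>110)
    fit("handle",sel(.45,.65,-.1,.1,.19,.24,blue))
    fit("cap",sel(.45,.65,-.1,.1,.160,.174,~blue))
    fit("carrierrim",sel(.36,.66,-.45,-.22,.055,.066,(hsv[:,0]<8)|(hsv[:,0]>172)))
    print("  box",box(P[sel(.36,.66,-.45,-.22,.055,.066,(hsv[:,0]<8)|(hsv[:,0]>172))]))
    fit("rackwalls",sel(.45,.7,.2,.42,.042,.053)); 
    fit("white panel",sel(.45,.7,.2,.42,.07,.115))
    fit("emptywalls",sel(.45,.57,.2,.42,.043,.053))
    print("  rackbase box",box(P[sel(.45,.7,.2,.42,.006,.012)]))
E
python3 b.py
```

```text
scene div top 557 ctr [ 0.5133 -0.3355] ang 74.6 len 0.125 z [0.1204 0.1297 0.1368] w [0.0019 0.0369]
scene div all 1840 ctr [ 0.5136 -0.3355] ang 74.5 len 0.125 z [0.0717 0.1065 0.136 ] w [0.0015 0.0368]
scene handle 506 ctr [ 0.5691 -0.0048] ang 68.8 len 0.097 z [0.194  0.2101 0.2142] w [0.0035 0.0308]
scene cap 907 ctr [ 0.5684 -0.0071] ang -163.7 len 0.065 z [0.1604 0.1691 0.1718] w [0.0182 0.0184]
scene carrierrim 1142 ctr [ 0.5155 -0.3276] ang 156.8 len 0.212 z [0.0555 0.0604 0.0639] w [0.057  0.0782]
  box (array([ 511. , -335.4]), array([150.1, 212.2]), 74.9)
scene rackwalls 529 ctr [0.5933 0.3038] ang 56.6 len 0.133 z [0.0424 0.0481 0.0524] w [0.0282 0.0362]
scene white panel 1154 ctr [0.6018 0.3075] ang 76.7 len 0.126 z [0.0711 0.0938 0.1112] w [0.0024 0.0373]
scene emptywalls 81 ctr [0.5276 0.3225] ang 83.4 len 0.107 z [0.0437 0.0488 0.0518] w [0.0076 0.0348]
  rackbase box (array([565. , 322.5]), array([171.9, 221.3]), 88.1)
side div top 262 ctr [ 0.5105 -0.3325] ang 73.7 len 0.122 z [0.1206 0.1301 0.1367] w [0.002 0.036]
side div all 871 ctr [ 0.51   -0.3332] ang 74.2 len 0.122 z [0.0712 0.1059 0.1349] w [0.0015 0.0359]
side handle 375 ctr [ 0.5633 -0.0036] ang 68.8 len 0.097 z [0.193  0.209  0.2127] w [0.0034 0.0321]
side cap 793 ctr [ 0.5593 -0.0028] ang 71.2 len 0.088 z [0.1612 0.1671 0.1707] w [0.0148 0.0193]
side carrierrim 809 ctr [ 0.5128 -0.3244] ang 169.8 len 0.207 z [0.0553 0.059  0.0635] w [0.0582 0.0754]
  box (array([ 509.2, -335.8]), array([154. , 208.7]), 73.7)
side rackwalls 959 ctr [0.5622 0.315 ] ang 79.5 len 0.115 z [0.0422 0.0461 0.052 ] w [0.0296 0.0328]
side white panel 1146 ctr [0.5972 0.3088] ang 76.7 len 0.127 z [0.0711 0.0953 0.1091] w [0.0022 0.0374]
side emptywalls 472 ctr [0.5366 0.3225] ang 77.1 len 0.107 z [0.0433 0.0461 0.0497] w [0.0111 0.0315]
  rackbase box (array([544.9, 295.9]), array([172.4,  95.9]), 76.3)
```

View pics/both.png

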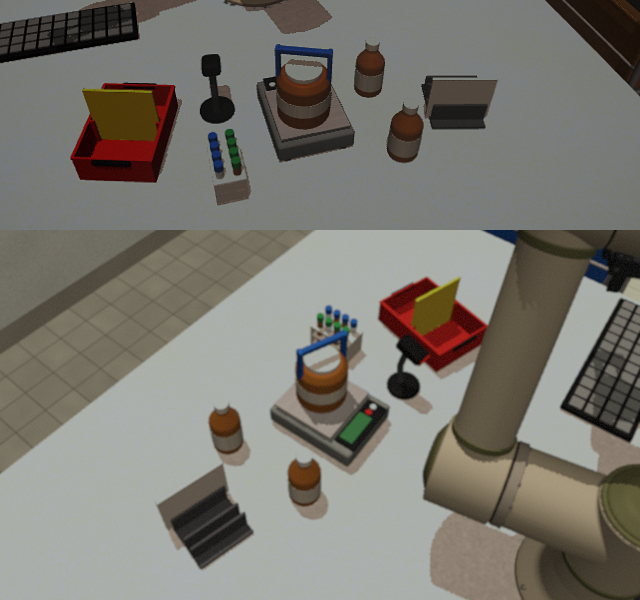

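The scene shows the carrier with its divider on the left (about 125,300), then the scanner, the tube rack and the canister on the scale (303,260). The two bottles and the rack are on the right, with the rack's white panel at (460,270) and its empty slot behind it. The fits from both views agree to about 2 mm. I'll move above the divider and check with the wrist camera.

```bash
cat >> h.py <<'E'
def delta(x,y,z,yaw_y):
    "shift (cm) and turn to reach TCP x,y,z, tool down, closing line (tool y) at yaw_y deg"
    s=get_state();R0=R.from_quat(s["tool_rot"]);a=np.radians(yaw_y)
    Y=np.array([np.cos(a),np.sin(a),0]);Z=np.array([0,0,-1.]);M=np.c_[np.cross(Y,Z),Y,Z]
    print("t",round(float(s["t"]),2),"d cm",(R0.inv().apply(np.array([x,y,z])-s["ee_pos"])*100).round(2),"r",(R0.inv()*R.from_matrix(M)).as_rotvec().round(4),"fz",s["wrist_force"].round(1),"gap",round(float(s["finger_gap"]),4))
E
python3 -c "
from h import *
delta(.512,-.3345,.30,-15.7)"
```

```text
t 2.55 d cm [31.52 -0.09 -5.33] r [-0.     0.    -0.846] fz [-0.1  0.5  0.2] gap 0.0877
```

Request:
{"name": "send_rows", "arguments": {"plan": [{"dx":4,"dz":-1,"rz":-0.1},{"dx":8,"dz":-2,"rz":-0.2},{"dx":12,"dz":-3,"rz":-0.3},{"dx":16,"dz":-4,"rz":-0.4},{"dx":20,"dz":-5,"rz":-0.5},{"dx":24,"dz":-5.3,"rz":-0.6},{"dx":28,"dz":-5.3,"rz":-0.7},{"dx":31.5,"dz":-5.3,"rz":-0.8},{"dx":31.5,"dz":-5.3,"rz":-0.846},{"dx":31.5,"dz":-5.3,"rz":-0.846}]}}

```text
$.plan[0]: bad value
```

```bash
cat > w.py <<'E'
from h import *
import sys
name=sys.argv[1]
c=get_calibration("wrist");im,d=grab_frame("wrist");np.savez(name+".npz",im=im,d=d,T=c["T"])
P=pts(c,d,np.ones(d.shape,bool));v,u=np.nonzero(d>0)
hsv=cv2.cvtColor(im,cv2.COLOR_RGB2HSV)[v,u].astype(int)
def fit(n,m):
    p=P[m]
    if len(p)<15:print(n,len(p));return
    (cx,cy),(w,h),a=cv2.minAreaRect((p[:,:2]*1000).astype(np.float32))
    q=p[:,:2];ww,V=np.linalg.eigh(np.cov(q.T));ax=V[:,1];ay=V[:,0];m0=q.mean(0)
    e=[np.percentile((q-m0)@k,[1,99]) for k in(ax,ay)]
    print(n,len(p),"ctr",(m0+ax*e[0].mean()+ay*e[1].mean()).round(4),"size",[round(float(k[1]-k[0]),4) for k in e],"ang",np.degrees(np.arctan2(ax[1],ax[0])).round(1),"z",np.percentile(p[:,2],[2,50,98]).round(4),"rect",np.round([cx,cy,w,h,a],1))
def z(a,b):return (P[:,2]>a)&(P[:,2]<b)
yel=(abs(hsv[:,0]-27)<8)&(hsv[:,1]>100);blue=(abs(hsv[:,0]-110)<14)&(hsv[:,1]>110)
red=((hsv[:,0]<8)|(hsv[:,0]>172))&(hsv[:,1]>100)
E
cat > w1.py <<'E'
from w import *
fit("divtop",yel&z(.128,.14));fit("rim",red&z(.055,.066))
save(name,im);print(get_calibration("wrist")["T"][:3].round(3).tolist())
for n in("divider_top","carrier"):print(n,[(np.round(l["uv"],1),round(l["score"],2)) for l in landmark_of("wrist",n)[:2]])
delta(.512,-.3345,.112,-15.7)
E
python3 w1.py w1
```

```text
divtop 0
rim 0
[[0.436, -0.858, -0.271, 0.3], [-0.9, -0.416, -0.131, -0.439], [-0.0, 0.302, -0.953, 0.383]]
divider_top []
carrier []
t 2.7 d cm [31.51 -0.09 13.47] r [ 0.    -0.    -0.846] fz [ 0.5 -0.5 -0. ] gap 0.0881
```

View pics/w1.png

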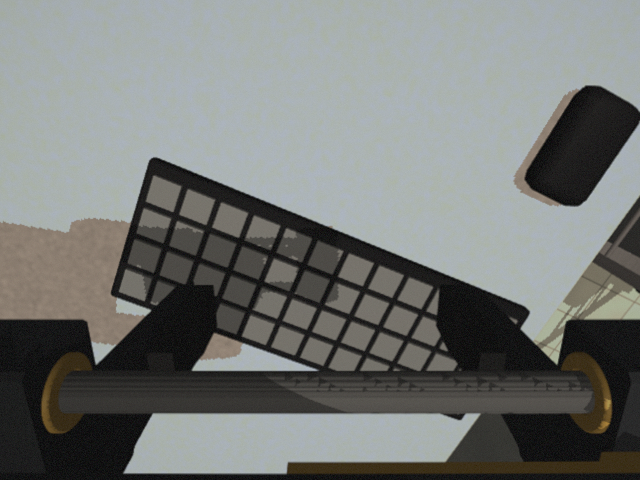

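The move was refused because each row needs every field. The arm is still at its start, and the wrist picture shows only the keyboard (about 310,290) between the two fingertips.

Request:
{"name": "send_rows", "arguments": {"plan": [{"dx":4,"dy":0,"dz":-1,"rx":0,"ry":0,"rz":-0.1,"claw":0},{"dx":8,"dy":0,"dz":-2,"rx":0,"ry":0,"rz":-0.2,"claw":0},{"dx":12,"dy":0,"dz":-3,"rx":0,"ry":0,"rz":-0.3,"claw":0},{"dx":16,"dy":0,"dz":-4,"rx":0,"ry":0,"rz":-0.4,"claw":0},{"dx":20,"dy":0,"dz":-5,"rx":0,"ry":0,"rz":-0.5,"claw":0},{"dx":24,"dy":0,"dz":-5.3,"rx":0,"ry":0,"rz":-0.6,"claw":0},{"dx":28,"dy":0,"dz":-5.3,"rx":0,"ry":0,"rz":-0.7,"claw":0},{"dx":31.5,"dy":0,"dz":-5.3,"rx":0,"ry":0,"rz":-0.8,"claw":0},{"dx":31.5,"dy":0,"dz":-5.3,"rx":0,"ry":0,"rz":-0.846,"claw":0},{"dx":31.5,"dy":0,"dz":-5.3,"rx":0,"ry":0,"rz":-0.846,"claw":0}]}}

```text
t: 3.53
ee_pos: [0.5135, -0.3342, 0.2991]
tool_rot: [0.796, 0.606, -0.0, -0.0]
wrist_force: [-0.4, 0.6, -0.2]
finger_gap: 0.088
gripper_force: 0.0
```

```bash
python3 w1.py w2
```

```text
divtop 1158 ctr [ 0.5125 -0.3341] size [0.1247, 0.0067] ang 75.4 z [0.131  0.1325 0.1339] rect [ 500.7 -277.2   61.5  231.2   11.6]
rim 5016 ctr [ 0.5121 -0.3343] size [0.1991, 0.1476] ang 165.2 z [0.0557 0.0583 0.0601] rect [ 512.2 -334.8  147.5  201.7   74.6]
[[0.963, -0.257, -0.082, 0.535], [-0.27, -0.918, -0.29, -0.26], [-0.001, 0.301, -0.953, 0.436]]
divider_top [(array([324.9, 208.6]), 0.89)]
carrier [(array([322.6, 175. ]), 0.62)]
t 3.68 d cm [ 0.14  0.   18.78] r [-0.0001  0.0001 -0.0026] fz [-0.2 -0.3 -0.3] gap 0.0879
```

View pics/w2.png

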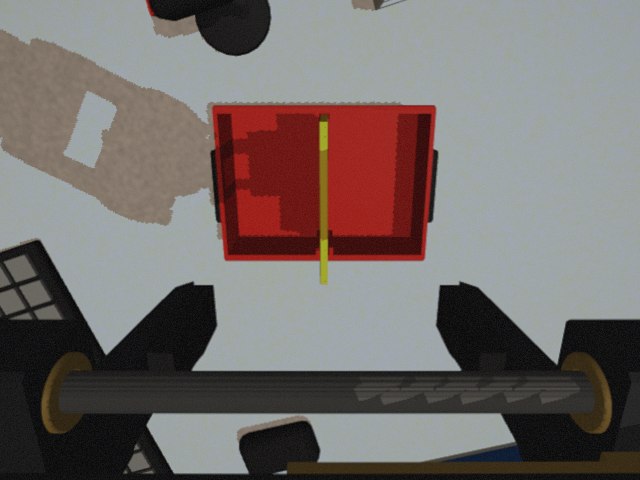

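The carrier is seen from above, with the divider's top edge at (324,195), midway between the fingertips. It is centred at (0.5125, -0.334) with its top at about z 0.133. I'll go down and grip it.

Request:
{"name": "send_rows", "arguments": {"plan": [{"dx":0,"dy":0,"dz":3.5,"rx":0,"ry":0,"rz":-0.01,"claw":0},{"dx":0,"dy":0,"dz":7,"rx":0,"ry":0,"rz":-0.01,"claw":0},{"dx":0,"dy":0,"dz":10,"rx":0,"ry":0,"rz":-0.01,"claw":0},{"dx":0,"dy":0,"dz":13,"rx":0,"ry":0,"rz":-0.01,"claw":0},{"dx":0,"dy":0,"dz":15,"rx":0,"ry":0,"rz":-0.01,"claw":0},{"dx":0,"dy":0,"dz":17,"rx":0,"ry":0,"rz":-0.01,"claw":0},{"dx":0,"dy":0,"dz":18.7,"rx":0,"ry":0,"rz":-0.01,"claw":0},{"dx":0,"dy":0,"dz":18.7,"rx":0,"ry":0,"rz":-0.01,"claw":0},{"dx":0,"dy":0,"dz":18.7,"rx":0,"ry":0,"rz":-0.01,"claw":1},{"dx":0,"dy":0,"dz":18.7,"rx":0,"ry":0,"rz":-0.01,"claw":1}], "squeeze": 20}}

```text
t: 4.52
ee_pos: [0.5123, -0.3362, 0.1142]
tool_rot: [0.794, 0.607, 0.0, 0.001]
wrist_force: [-0.2, -0.1, -0.1]
finger_gap: 0.077
gripper_force: 0.0
```

Request:
{"name": "send_rows", "arguments": {"plan": [{"dx":0,"dy":0,"dz":0,"rx":0,"ry":0,"rz":0,"claw":1},{"dx":0,"dy":0,"dz":0,"rx":0,"ry":0,"rz":0,"claw":1},{"dx":0,"dy":0,"dz":0,"rx":0,"ry":0,"rz":0,"claw":1},{"dx":0,"dy":0,"dz":0,"rx":0,"ry":0,"rz":0,"claw":1},{"dx":0,"dy":0,"dz":0,"rx":0,"ry":0,"rz":0,"claw":1},{"dx":0,"dy":0,"dz":0,"rx":0,"ry":0,"rz":0,"claw":1},{"dx":0,"dy":0,"dz":-0.5,"rx":0,"ry":0,"rz":0,"claw":1},{"dx":0,"dy":0,"dz":-1,"rx":0,"ry":0,"rz":0,"claw":1},{"dx":0,"dy":0,"dz":-1.5,"rx":0,"ry":0,"rz":0,"claw":1},{"dx":0,"dy":0,"dz":-2,"rx":0,"ry":0,"rz":0,"claw":1}]}}

```text
t: 5.35
ee_pos: [0.5124, -0.3354, 0.1335]
tool_rot: [0.794, 0.608, 0.0, 0.0]
wrist_force: [0.0, -0.1, 0.1]
finger_gap: 0.0105
gripper_force: 0.0
```

The fingers had not closed when the lift began, so I'll go back down 2 cm and let them close. They are only 10 mm apart, so I'll go straight down.

Request:
{"name": "send_rows", "arguments": {"plan": [{"dx":0,"dy":0,"dz":1,"rx":0,"ry":0,"rz":0,"claw":0.7},{"dx":0,"dy":0,"dz":2,"rx":0,"ry":0,"rz":0,"claw":0.7},{"dx":0,"dy":0,"dz":2,"rx":0,"ry":0,"rz":0,"claw":1},{"dx":0,"dy":0,"dz":2,"rx":0,"ry":0,"rz":0,"claw":1},{"dx":0,"dy":0,"dz":2,"rx":0,"ry":0,"rz":0,"claw":1},{"dx":0,"dy":0,"dz":2,"rx":0,"ry":0,"rz":0,"claw":1},{"dx":0,"dy":0,"dz":2,"rx":0,"ry":0,"rz":0,"claw":1},{"dx":0,"dy":0,"dz":2,"rx":0,"ry":0,"rz":0,"claw":1},{"dx":0,"dy":0,"dz":2,"rx":0,"ry":0,"rz":0,"claw":1},{"dx":0,"dy":0,"dz":2,"rx":0,"ry":0,"rz":0,"claw":1}]}}

```text
t: 6.18
ee_pos: [0.5122, -0.3353, 0.1127]
tool_rot: [0.794, 0.608, -0.0, -0.0]
wrist_force: [0.9, -0.2, -0.9]
finger_gap: 0.006
gripper_force: 20.0
```

Request:
{"name": "send_rows", "arguments": {"plan": [{"dx":0,"dy":0,"dz":-1,"rx":0,"ry":0,"rz":0,"claw":1},{"dx":0,"dy":0,"dz":-3,"rx":0,"ry":0,"rz":0,"claw":1},{"dx":0,"dy":0,"dz":-6,"rx":0,"ry":0,"rz":0,"claw":1},{"dx":0,"dy":0,"dz":-9,"rx":0,"ry":0,"rz":0,"claw":1},{"dx":0,"dy":0,"dz":-12,"rx":0,"ry":0,"rz":0,"claw":1},{"dx":0,"dy":0,"dz":-15,"rx":0,"ry":0,"rz":0,"claw":1},{"dx":0,"dy":0,"dz":-18,"rx":0,"ry":0,"rz":0,"claw":1},{"dx":0,"dy":0,"dz":-21,"rx":0,"ry":0,"rz":0,"claw":1},{"dx":0,"dy":0,"dz":-24,"rx":0,"ry":0,"rz":0,"claw":1},{"dx":0,"dy":0,"dz":-25,"rx":0,"ry":0,"rz":0,"claw":1}]}}

```text
t: 7.02
ee_pos: [0.5124, -0.3353, 0.3686]
tool_rot: [0.794, 0.608, 0.001, 0.004]
wrist_force: [0.1, -0.2, -1.6]
finger_gap: 0.0058
gripper_force: 20.0
```

```bash
cat > m.py <<'E'
from w import *
fit("panel",yel&z(.2,.5));p=P[yel&z(.2,.40)]
if len(p): print("panel z",np.percentile(p[:,2],[1,99]))
delta(.537,.3225,.36,-13.3)
E
python3 m.py w3
```

```text
panel 8930 ctr [ 0.5092 -0.3244] size [0.1088, 0.0766] ang 74.6 z [0.3573 0.3892 0.4514] rect [ 511.6 -338.   101.7  120.7   31.2]
panel z [0.31119924 0.3900393 ]
t 7.07 d cm [ 64.16 -14.8    0.49] r [ 0.0071  0.004  -0.0318] fz [ 1.  -0.2  1.4] gap 0.006
```

Request:
{"name": "send_rows", "arguments": {"plan": [{"dx":1.5,"dy":-0.4,"dz":0,"rx":0,"ry":0,"rz":0,"claw":1},{"dx":4,"dy":-0.9,"dz":0,"rx":0,"ry":0,"rz":0,"claw":1},{"dx":7.5,"dy":-1.7,"dz":0,"rx":0,"ry":0,"rz":0,"claw":1},{"dx":11,"dy":-2.5,"dz":0,"rx":0,"ry":0,"rz":0,"claw":1},{"dx":14.5,"dy":-3.3,"dz":0,"rx":0,"ry":0,"rz":0,"claw":1},{"dx":18,"dy":-4.1,"dz":0,"rx":0,"ry":0,"rz":0,"claw":1},{"dx":21.5,"dy":-4.9,"dz":0,"rx":0,"ry":0,"rz":0,"claw":1},{"dx":25,"dy":-5.7,"dz":0,"rx":0,"ry":0,"rz":0,"claw":1},{"dx":28.5,"dy":-6.5,"dz":0,"rx":0,"ry":0,"rz":-0.01,"claw":1},{"dx":32,"dy":-7.4,"dz":0,"rx":0,"ry":0,"rz":-0.02,"claw":1}]}}

```text
t: 7.9
ee_pos: [0.5238, -0.0053, 0.3625]
tool_rot: [0.788, 0.616, -0.0, -0.0]
wrist_force: [1.0, 0.2, -1.4]
finger_gap: 0.0056
gripper_force: 20.0
```

Request:
{"name": "send_rows", "arguments": {"plan": [{"dx":3,"dy":-0.7,"dz":0,"rx":0,"ry":0,"rz":0,"claw":1},{"dx":6,"dy":-1.4,"dz":0,"rx":0,"ry":0,"rz":0,"claw":1},{"dx":9,"dy":-2,"dz":0,"rx":0,"ry":0,"rz":0,"claw":1},{"dx":12,"dy":-2.7,"dz":0,"rx":0,"ry":0,"rz":0,"claw":1},{"dx":15,"dy":-3.4,"dz":0,"rx":0,"ry":0,"rz":-0.01,"claw":1},{"dx":18,"dy":-4.1,"dz":0,"rx":0,"ry":0,"rz":-0.01,"claw":1},{"dx":20.5,"dy":-4.7,"dz":0,"rx":0,"ry":0,"rz":-0.01,"claw":1},{"dx":22,"dy":-5,"dz":0,"rx":0,"ry":0,"rz":-0.01,"claw":1},{"dx":22.5,"dy":-5.1,"dz":0,"rx":0,"ry":0,"rz":-0.01,"claw":1},{"dx":22.5,"dy":-5.1,"dz":0,"rx":0,"ry":0,"rz":-0.01,"claw":1}]}}

```text
t: 8.73
ee_pos: [0.5289, 0.2242, 0.3623]
tool_rot: [0.784, 0.62, -0.0, -0.0]
wrist_force: [0.3, 0.0, -0.5]
finger_gap: 0.0055
gripper_force: 20.0
```

```bash
cat > m2.py <<'E'
from w import *
N=(P[:,1]>.22)&(P[:,1]<.42)&(P[:,0]>.42)&(P[:,0]<.7)&~yel
fit("panel top",N&z(.100,.112));fit("wall tops",N&z(.0445,.0515));
a=np.radians(-13.3);n=np.array([np.cos(a),np.sin(a)]);q=P[N&z(.0445,.0515)];t=(q[:,:2]-[.537,.3225])@n;s=(q[:,:2]-[.537,.3225])@[-n[1],n[0]]
h,e=np.histogram(t,np.arange(-.03,.09,.002));print("across mm",[(round(1000*x),int(k)) for x,k in zip(e,h) if k>5])
m=t<.02;print("along",np.percentile(s[m],[1,99]).round(4))
q=P[N&z(.004,.013)];t=(q[:,:2]-[.537,.3225])@n;s=(q[:,:2]-[.537,.3225])@[-n[1],n[0]]
h,e=np.histogram(t,np.arange(-.05,.09,.002));print("floor mm",[(round(1000*x),int(k)) for x,k in zip(e,h) if k>5])
q=P[yel&(P[:,2]<.5)&z(.2,.5)];print("held panel",q.mean(0).round(4),np.percentile(q[:,2],[1,99]).round(3))
for k in("slot","rack"):
  for l in landmark_of("wrist",k)[:1]:
    o,r=ray(c,l["uv"]);r=r[0];print(k,l["score"],(o+r*((.008 if k=="slot" else 0)-o[2])/r[2]).round(4))
save(name,im)
delta(.537,.3225,.36,-13.3)
E
python3 m2.py w4
```

```text
panel top 1398 ctr [0.6008 0.3069] size [0.1212, 0.008] ang 76.9 z [0.1014 0.1063 0.1081] rect [600.8 306.6 123.2   8.5  76.8]
wall tops 2055 ctr [0.5679 0.3191] size [0.1241, 0.1192] ang 104.3 z [0.0447 0.0462 0.0487] rect [570.2 316.3 126.1  92.   76.8]
across mm [(-14, 13), (-12, 194), (-10, 212), (-8, 184), (10, 198), (12, 209), (14, 186), (50, 22), (52, 211), (54, 211), (56, 162), (60, 75), (62, 9), (76, 13), (78, 154)]
along [-0.0498  0.0553]
floor mm [(-32, 87), (-30, 182), (-28, 190), (-26, 173), (-24, 178), (-22, 185), (-20, 182), (-18, 181), (-16, 132), (-8, 43), (-6, 187), (-4, 182), (-2, 178), (0, 183), (2, 176), (4, 171), (6, 205), (8, 103), (16, 196), (18, 175), (20, 137), (22, 188), (24, 204), (26, 176), (28, 176), (30, 183), (32, 182), (34, 171), (36, 183), (38, 190), (40, 178), (42, 179), (44, 184), (46, 178), (48, 187), (50, 204), (52, 11), (60, 105), (62, 12), (84, 74), (86, 178)]
held panel [0.5346 0.2448 0.4014] [0.314 0.446]
slot 0.71 [0.5383 0.323  0.008 ]
rack 0.69 [ 0.5705  0.3205 -0.    ]
t 8.88 d cm [ 9.91 -1.58  0.27] r [-0.0001  0.0003 -0.003 ] fz [ 0.4 -0.7 -1. ] gap 0.0061
```

View pics/w4.png

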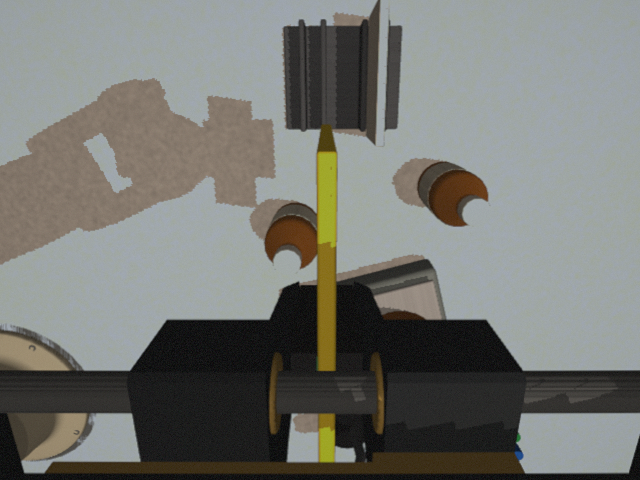

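The rack is at (340,75) with its empty slot between the walls at columns 303 and 324. The held divider's lower edge points into it at (325,130). I measure the slot at about (0.5386, 0.3238), so I'll move above it.

```bash
python3 -c "
from h import *
delta(.5386,.3235,.36,-13.3)"
```

```text
t 8.88 d cm [10.04 -1.45  0.27] r [-0.0001  0.0003 -0.003 ] fz [ 0.4 -0.7 -1. ] gap 0.0061
```

Request:
{"name": "send_rows", "arguments": {"plan": [{"dx":2.5,"dy":-0.4,"dz":0,"rx":0,"ry":0,"rz":0,"claw":1},{"dx":5,"dy":-0.8,"dz":0,"rx":0,"ry":0,"rz":0,"claw":1},{"dx":7.5,"dy":-1.2,"dz":0,"rx":0,"ry":0,"rz":0,"claw":1},{"dx":10,"dy":-1.45,"dz":0,"rx":0,"ry":0,"rz":0,"claw":1},{"dx":10,"dy":-1.45,"dz":2,"rx":0,"ry":0,"rz":0,"claw":1},{"dx":10,"dy":-1.45,"dz":5,"rx":0,"ry":0,"rz":0,"claw":1},{"dx":10,"dy":-1.45,"dz":8,"rx":0,"ry":0,"rz":0,"claw":1},{"dx":10,"dy":-1.45,"dz":11,"rx":0,"ry":0,"rz":0,"claw":1},{"dx":10,"dy":-1.45,"dz":13,"rx":0,"ry":0,"rz":0,"claw":1},{"dx":10,"dy":-1.45,"dz":13,"rx":0,"ry":0,"rz":0,"claw":1}]}}

```text
t: 9.72
ee_pos: [0.5372, 0.3224, 0.2283]
tool_rot: [0.785, 0.619, -0.004, -0.001]
wrist_force: [-0.2, -0.5, -1.2]
finger_gap: 0.0062
gripper_force: 20.0
```

```bash
python3 -c "
from h import *
delta(.5386,.3235,.118,-13.3)"
```

```text
t 9.72 d cm [ 0.19  0.18 11.03] r [-0.0066  0.0046 -0.0034] fz [-0.2 -0.5 -1.2] gap 0.0062
```

Request:
{"name": "send_rows", "arguments": {"plan": [{"dx":0,"dy":0.05,"dz":1.5,"rx":0,"ry":0,"rz":0,"claw":1},{"dx":0,"dy":0.05,"dz":3,"rx":0,"ry":0,"rz":0,"claw":1},{"dx":0,"dy":0.05,"dz":4.5,"rx":0,"ry":0,"rz":0,"claw":1},{"dx":0,"dy":0.05,"dz":6,"rx":0,"ry":0,"rz":0,"claw":1},{"dx":0,"dy":0.05,"dz":6.5,"rx":0,"ry":0,"rz":0,"claw":1},{"dx":0,"dy":0.05,"dz":6.5,"rx":0,"ry":0,"rz":0,"claw":1},{"dx":0,"dy":0.05,"dz":6.5,"rx":0,"ry":0,"rz":0,"claw":1},{"dx":0,"dy":0.05,"dz":6.5,"rx":0,"ry":0,"rz":0,"claw":1},{"dx":0,"dy":0.05,"dz":6.5,"rx":0,"ry":0,"rz":0,"claw":1},{"dx":0,"dy":0.05,"dz":6.5,"rx":0,"ry":0,"rz":0,"claw":1}]}}

```text
t: 10.55
ee_pos: [0.539, 0.3241, 0.1686]
tool_rot: [0.785, 0.62, 0.001, 0.0]
wrist_force: [0.3, 0.2, -1.5]
finger_gap: 0.0055
gripper_force: 20.0
```

```bash
python3 -c "
from h import *
delta(.5386,.3235,.117,-13.3)
p=[]
im,d=grab_frame('side');c=get_calibration('side');P=pts(c,d,np.ones(d.shape,bool));v,u=np.nonzero(d>0);h=cv2.cvtColor(im,cv2.COLOR_RGB2HSV)[v,u].astype(int)
save('side2',cv2.resize(im[300:480,100:340],None,fx=3,fy=3))
q=P[(abs(h[:,0]-27)<8)&(h[:,1]>110)&(P[:,1]>.22)&(P[:,0]>.45)];print(np.percentile(q,[2,50,98],axis=0).round(4))"
```

```text
t 10.55 d cm [-0.08 -0.03  5.16] r [ 0.0011 -0.0007 -0.0019] fz [ 0.3  0.2 -1.5] gap 0.0055
[[0.477  0.2684 0.0619]
 [0.5419 0.3666 0.1629]
 [0.5537 0.3921 0.4373]]
```

View pics/side2.png

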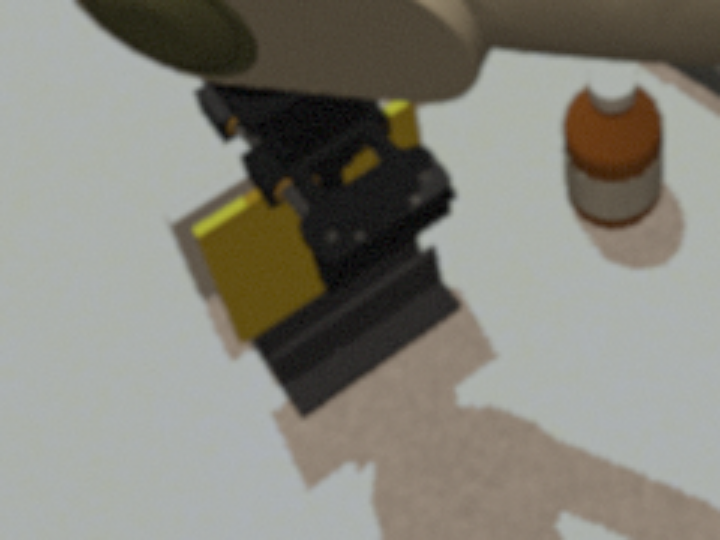

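The divider (lower edge near 245,340 in the crop) hangs just above the slot and is lined up with it. I'll lower it to the slot floor and settle.

Request:
{"name": "send_rows", "arguments": {"plan": [{"dx":0,"dy":0,"dz":1,"rx":0,"ry":0,"rz":0,"claw":1},{"dx":0,"dy":0,"dz":2,"rx":0,"ry":0,"rz":0,"claw":1},{"dx":0,"dy":0,"dz":3,"rx":0,"ry":0,"rz":0,"claw":1},{"dx":0,"dy":0,"dz":3.8,"rx":0,"ry":0,"rz":0,"claw":1},{"dx":0,"dy":0,"dz":4.4,"rx":0,"ry":0,"rz":0,"claw":1},{"dx":0,"dy":0,"dz":4.8,"rx":0,"ry":0,"rz":0,"claw":1},{"dx":0,"dy":0,"dz":5,"rx":0,"ry":0,"rz":0,"claw":1},{"dx":0,"dy":0,"dz":5.1,"rx":0,"ry":0,"rz":0,"claw":1},{"dx":0,"dy":0,"dz":5.1,"rx":0,"ry":0,"rz":0,"claw":1},{"dx":0,"dy":0,"dz":5.1,"rx":0,"ry":0,"rz":0,"claw":1}]}}

```text
t: 11.43
ee_pos: [0.5389, 0.3241, 0.1171]
tool_rot: [0.785, 0.62, 0.0, 0.0]
wrist_force: [-0.3, 0.3, -0.5]
finger_gap: 0.0057
gripper_force: 20.0
```

Request:
{"name": "send_rows", "arguments": {"plan": [{"dx":0,"dy":0,"dz":0,"rx":0,"ry":0,"rz":0,"claw":0.85},{"dx":0,"dy":0,"dz":0,"rx":0,"ry":0,"rz":0,"claw":0.85},{"dx":0,"dy":0,"dz":0,"rx":0,"ry":0,"rz":0,"claw":0.75},{"dx":0,"dy":0,"dz":0,"rx":0,"ry":0,"rz":0,"claw":0.65},{"dx":0,"dy":0,"dz":0,"rx":0,"ry":0,"rz":0,"claw":0.55},{"dx":0,"dy":0,"dz":0,"rx":0,"ry":0,"rz":0,"claw":0.45},{"dx":0,"dy":0,"dz":0,"rx":0,"ry":0,"rz":0,"claw":0.35},{"dx":0,"dy":0,"dz":0,"rx":0,"ry":0,"rz":0,"claw":0.3},{"dx":0,"dy":0,"dz":0,"rx":0,"ry":0,"rz":0,"claw":0.3},{"dx":0,"dy":0,"dz":0,"rx":0,"ry":0,"rz":0,"claw":0.3}]}}

```text
t: 12.27
ee_pos: [0.5388, 0.3241, 0.1167]
tool_rot: [0.785, 0.62, 0.0, 0.0]
wrist_force: [0.7, -0.2, -0.3]
finger_gap: 0.0612
gripper_force: 0.0
```

Request:
{"name": "send_rows", "arguments": {"plan": [{"dx":0,"dy":0,"dz":0,"rx":0,"ry":0,"rz":0,"claw":0.3},{"dx":0,"dy":0,"dz":-1,"rx":0,"ry":0,"rz":0,"claw":0.3},{"dx":0,"dy":0,"dz":-2,"rx":0,"ry":0,"rz":0,"claw":0.3},{"dx":0,"dy":0,"dz":-4,"rx":0,"ry":0,"rz":0,"claw":0.3},{"dx":0,"dy":0,"dz":-7,"rx":0,"ry":0,"rz":0,"claw":0.3},{"dx":0,"dy":0,"dz":-10,"rx":0,"ry":0,"rz":0,"claw":0.3},{"dx":0,"dy":0,"dz":-13,"rx":0,"ry":0,"rz":0,"claw":0.2},{"dx":0,"dy":0,"dz":-16,"rx":0,"ry":0,"rz":0,"claw":0},{"dx":0,"dy":0,"dz":-18,"rx":0,"ry":0,"rz":0,"claw":0},{"dx":0,"dy":0,"dz":-20,"rx":0,"ry":0,"rz":0,"claw":0}]}}

```text
t: 13.1
ee_pos: [0.5386, 0.3241, 0.32]
tool_rot: [0.785, 0.62, 0.001, 0.0]
wrist_force: [0.3, 0.3, -0.5]
finger_gap: 0.086
gripper_force: 0.0
```

```bash
python3 -c "
from h import *
im,d=grab_frame('side');c=get_calibration('side');P=pts(c,d,np.ones(d.shape,bool));v,u=np.nonzero(d>0);h=cv2.cvtColor(im,cv2.COLOR_RGB2HSV)[v,u].astype(int)
save('side3',cv2.resize(im[180:480,100:420],None,fx=1.8,fy=1.8))
q=P[(abs(h[:,0]-27)<8)&(h[:,1]>110)&(P[:,1]>.22)&(P[:,0]>.45)&(P[:,2]<.15)];w,V=np.linalg.eigh(np.cov(q.T));print(len(q),np.percentile(q,[2,50,98],axis=0).round(4),'normal',V[:,0].round(3))
delta(.566,-.004,.34,-21.2)"
```

```text
2601 [[0.522  0.266  0.0315]
 [0.5373 0.3269 0.09  ]
 [0.5839 0.3825 0.1378]] normal [ 0.972 -0.23   0.05 ]
t 13.15 d cm [-31.31  10.23  -1.7 ] r [ 0.0068 -0.0053  0.1361] fz [1.2 0.2 3.5] gap 0.0876
```

View pics/side3.png

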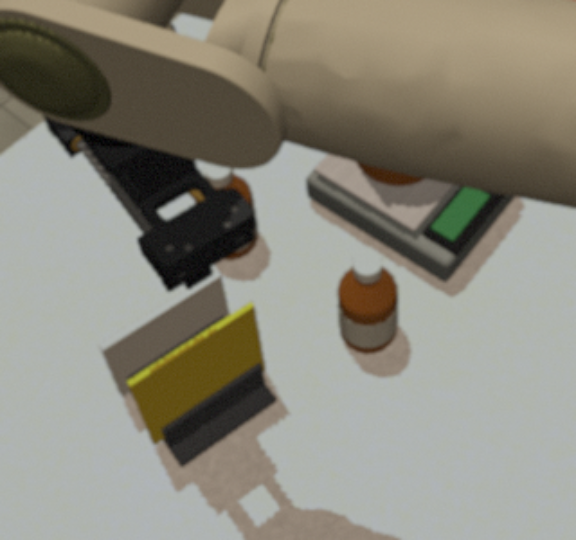

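The divider now stands in the slot (185,370 in the crop), leaning about 3°, with the gripper clear above it. Next I'll move above the canister.

Request:
{"name": "send_rows", "arguments": {"plan": [{"dx":-1.5,"dy":0.5,"dz":-1,"rx":0,"ry":0,"rz":0,"claw":0},{"dx":-5,"dy":1.6,"dz":-1.7,"rx":0,"ry":0,"rz":0.02,"claw":0},{"dx":-9,"dy":2.9,"dz":-1.7,"rx":0,"ry":0,"rz":0.04,"claw":0},{"dx":-13,"dy":4.2,"dz":-1.7,"rx":0,"ry":0,"rz":0.06,"claw":0},{"dx":-17,"dy":5.5,"dz":-1.7,"rx":0,"ry":0,"rz":0.08,"claw":0},{"dx":-21,"dy":6.8,"dz":-1.7,"rx":0,"ry":0,"rz":0.1,"claw":0},{"dx":-25,"dy":8.1,"dz":-1.7,"rx":0,"ry":0,"rz":0.12,"claw":0},{"dx":-28.5,"dy":9.3,"dz":-1.7,"rx":0,"ry":0,"rz":0.136,"claw":0},{"dx":-31.3,"dy":10.2,"dz":-1.7,"rx":0,"ry":0,"rz":0.136,"claw":0},{"dx":-31.3,"dy":10.2,"dz":-1.7,"rx":0,"ry":0,"rz":0.136,"claw":0}]}}

```text
t: 13.98
ee_pos: [0.565, -0.0096, 0.3333]
tool_rot: [0.827, 0.563, -0.001, 0.0]
wrist_force: [0.4, 0.0, -0.1]
finger_gap: 0.0878
gripper_force: 0.0
```

```bash
cat > w5.py <<'E'
from w import *
N=(P[:,0]>.45)&(P[:,0]<.68)&(P[:,1]>-.1)&(P[:,1]<.1)
fit("bar",blue&N&z(.2,.22));fit("bar all",blue&N&z(.1,.22))
fit("cap",N&~blue&z(.162,.174))
for l in landmark_of("wrist","handle")[:1]:
    o,r=ray(c,l["uv"]);r=r[0];print(l["score"],l["uv"],(o+r*(.205-o[2])/r[2]).round(4))
save(name,im)
delta(.566,-.004,.193,-21.2)
E
python3 w5.py w5
```

```text
bar 2615 ctr [ 0.5673 -0.003 ] size [0.0975, 0.0132] ang 69.0 z [0.207  0.2093 0.2108] rect [567.   -3.5  99.4  14.6  68.8]
bar all 2757 ctr [ 0.5673 -0.0028] size [0.0977, 0.0134] ang 68.9 z [0.1705 0.2092 0.2108] rect [567.   -3.5  99.4  14.6  68.8]
cap 4469 ctr [ 0.5674 -0.0037] size [0.0634, 0.061] ang 158.7 z [0.1648 0.1665 0.168 ] rect [568.1  -1.8  82.8  69.2  31. ]
0.76 [324.7, 209.8] [ 0.5677 -0.0028  0.205 ]
t 14.08 d cm [ 0.16  0.06 14.06] r [-0.0007 -0.     -0.0023] fz [0.2 0.4 0.1] gap 0.0886
```

View pics/w5.png

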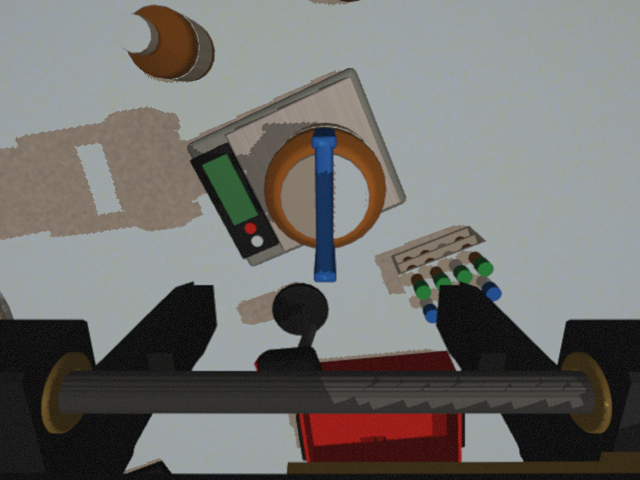

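The blue bar (324,205) lies straight between the fingers, centred at (0.567, -0.003) with its top at about 0.210. I'll descend and grip it.

Request:
{"name": "send_rows", "arguments": {"plan": [{"dx":0.3,"dy":0.1,"dz":3,"rx":0,"ry":0,"rz":0,"claw":0},{"dx":0.3,"dy":0.1,"dz":6,"rx":0,"ry":0,"rz":0,"claw":0},{"dx":0.3,"dy":0.1,"dz":9,"rx":0,"ry":0,"rz":0,"claw":0},{"dx":0.3,"dy":0.1,"dz":11,"rx":0,"ry":0,"rz":0,"claw":0},{"dx":0.3,"dy":0.1,"dz":12.5,"rx":0,"ry":0,"rz":0,"claw":0},{"dx":0.3,"dy":0.1,"dz":13.5,"rx":0,"ry":0,"rz":0,"claw":0},{"dx":0.3,"dy":0.1,"dz":14,"rx":0,"ry":0,"rz":0,"claw":0},{"dx":0.3,"dy":0.1,"dz":14,"rx":0,"ry":0,"rz":0,"claw":0.4},{"dx":0.3,"dy":0.1,"dz":14,"rx":0,"ry":0,"rz":0,"claw":0.6},{"dx":0.3,"dy":0.1,"dz":14,"rx":0,"ry":0,"rz":0,"claw":0.7}], "squeeze": 45}}

```text
t: 14.92
ee_pos: [0.5678, -0.0015, 0.1948]
tool_rot: [0.825, 0.565, 0.001, 0.001]
wrist_force: [-0.2, -0.5, -0.6]
finger_gap: 0.0703
gripper_force: 0.0
```

Request:
{"name": "send_rows", "arguments": {"plan": [{"dx":0,"dy":0,"dz":0,"rx":0,"ry":0,"rz":0,"claw":0.7},{"dx":0,"dy":0,"dz":0,"rx":0,"ry":0,"rz":0,"claw":0.75},{"dx":0,"dy":0,"dz":0,"rx":0,"ry":0,"rz":0,"claw":0.78},{"dx":0,"dy":0,"dz":0,"rx":0,"ry":0,"rz":0,"claw":0.82},{"dx":0,"dy":0,"dz":0,"rx":0,"ry":0,"rz":0,"claw":1},{"dx":0,"dy":0,"dz":0,"rx":0,"ry":0,"rz":0,"claw":1},{"dx":0,"dy":0,"dz":0,"rx":0,"ry":0,"rz":0,"claw":1},{"dx":0,"dy":0,"dz":0,"rx":0,"ry":0,"rz":0,"claw":1},{"dx":0,"dy":0,"dz":0,"rx":0,"ry":0,"rz":0,"claw":1},{"dx":0,"dy":0,"dz":0,"rx":0,"ry":0,"rz":0,"claw":1}]}}

```text
t: 15.75
ee_pos: [0.5672, -0.0015, 0.1937]
tool_rot: [0.825, 0.565, -0.0, -0.0]
wrist_force: [-1.2, -0.3, 0.3]
finger_gap: 0.0112
gripper_force: 45.0
```

Request:
{"name": "send_rows", "arguments": {"plan": [{"dx":0,"dy":0,"dz":-0.5,"rx":0,"ry":0,"rz":0,"claw":1},{"dx":0,"dy":0,"dz":-1.5,"rx":0,"ry":0,"rz":0,"claw":1},{"dx":0,"dy":0,"dz":-3,"rx":0,"ry":0,"rz":0,"claw":1},{"dx":0,"dy":0,"dz":-4.5,"rx":0,"ry":0,"rz":0,"claw":1},{"dx":0,"dy":0,"dz":-6,"rx":0,"ry":0,"rz":0,"claw":1},{"dx":0,"dy":0,"dz":-8,"rx":0,"ry":0,"rz":0,"claw":1},{"dx":0,"dy":0,"dz":-10,"rx":0,"ry":0,"rz":0,"claw":1},{"dx":0,"dy":0,"dz":-12,"rx":0,"ry":0,"rz":0,"claw":1},{"dx":0,"dy":0,"dz":-13.5,"rx":0,"ry":0,"rz":0,"claw":1},{"dx":0,"dy":0,"dz":-14,"rx":0,"ry":0,"rz":0,"claw":1}]}}

```text
t: 16.58
ee_pos: [0.5677, -0.0016, 0.3367]
tool_rot: [0.825, 0.565, 0.001, 0.001]
wrist_force: [-0.6, 0.0, -4.8]
finger_gap: 0.0113
gripper_force: 45.0
```

```bash
python3 -c "
from h import *
delta(.512,-.334,.334,-21.2)"
```

```text
t 16.58 d cm [-33.     6.82   0.28] r [ 0.004  -0.0006  0.0001] fz [-0.6  0.  -4.8] gap 0.0113
```

Request:
{"name": "send_rows", "arguments": {"plan": [{"dx":-0.3,"dy":0.06,"dz":0,"rx":0,"ry":0,"rz":0,"claw":1},{"dx":-1,"dy":0.2,"dz":0,"rx":0,"ry":0,"rz":0,"claw":1},{"dx":-2.2,"dy":0.45,"dz":0,"rx":0,"ry":0,"rz":0,"claw":1},{"dx":-3.8,"dy":0.78,"dz":0,"rx":0,"ry":0,"rz":0,"claw":1},{"dx":-5.8,"dy":1.19,"dz":0,"rx":0,"ry":0,"rz":0,"claw":1},{"dx":-8,"dy":1.64,"dz":0,"rx":0,"ry":0,"rz":0,"claw":1},{"dx":-10.2,"dy":2.09,"dz":0,"rx":0,"ry":0,"rz":0,"claw":1},{"dx":-12.4,"dy":2.54,"dz":0,"rx":0,"ry":0,"rz":0,"claw":1},{"dx":-14.6,"dy":2.99,"dz":0,"rx":0,"ry":0,"rz":0,"claw":1},{"dx":-16.8,"dy":3.45,"dz":0,"rx":0,"ry":0,"rz":0,"claw":1}]}}

```text
t: 17.42
ee_pos: [0.5378, -0.1728, 0.3327]
tool_rot: [0.825, 0.565, -0.001, -0.001]
wrist_force: [0.7, 0.3, -3.9]
finger_gap: 0.011
gripper_force: 45.0
```

Request:
{"name": "send_rows", "arguments": {"plan": [{"dx":-2.2,"dy":0.45,"dz":0,"rx":0,"ry":0,"rz":0,"claw":1},{"dx":-4.4,"dy":0.9,"dz":0,"rx":0,"ry":0,"rz":0,"claw":1},{"dx":-6.6,"dy":1.35,"dz":0,"rx":0,"ry":0,"rz":0,"claw":1},{"dx":-8.8,"dy":1.8,"dz":0,"rx":0,"ry":0,"rz":0,"claw":1},{"dx":-11,"dy":2.25,"dz":0,"rx":0,"ry":0,"rz":0,"claw":1},{"dx":-13,"dy":2.65,"dz":0,"rx":0,"ry":0,"rz":0,"claw":1},{"dx":-14.5,"dy":2.95,"dz":0,"rx":0,"ry":0,"rz":0,"claw":1},{"dx":-15.5,"dy":3.15,"dz":0,"rx":0,"ry":0,"rz":0,"claw":1},{"dx":-16,"dy":3.25,"dz":0,"rx":0,"ry":0,"rz":0,"claw":1},{"dx":-16.1,"dy":3.3,"dz":0,"rx":0,"ry":0,"rz":0,"claw":1}]}}

```text
t: 18.25
ee_pos: [0.5111, -0.3334, 0.3333]
tool_rot: [0.825, 0.565, -0.0, -0.0]
wrist_force: [-0.8, 0.4, -5.1]
finger_gap: 0.0109
gripper_force: 45.0
```

```bash
cat > w6.py <<'E'
from w import *
N=(P[:,0]>.40)&(P[:,0]<.62)&(P[:,1]>-.45)&(P[:,1]<-.2)
fit("bar",blue&N&z(.33,.38));fit("cap",N&~blue&z(.298,.32));fit("rim",red&N&z(.055,.064))
save(name,im)
delta(.5122,-.3328,.138,-21.2)
im,d=grab_frame('side');c=get_calibration('side')
print([ (round(l["score"],2),pts(c,d,l["region"]).mean(0).round(3)) for l in silhouettes("side","canister")[:1]])
A=cv2.resize(im[0:330,270:640],None,fx=1.6,fy=1.6);save(name+"s",A)
E
python3 w6.py w6
```

```text
bar 8584 ctr [ 0.5117 -0.3347] size [0.0976, 0.0145] ang 68.7 z [0.3349 0.3489 0.3503] rect [ 512.8 -335.7   99.6   37.8   80.7]
cap 6878 ctr [ 0.515  -0.3263] size [0.0644, 0.0415] ang 159.0 z [0.3015 0.3062 0.3074] rect [ 517.6 -319.3   63.6   67.2   69.1]
rim 2689 ctr [ 0.5175 -0.3213] size [0.2081, 0.1352] ang 157.6 z [0.0559 0.0584 0.0602] rect [ 512.2 -333.9  146.3  201.2   74.3]
t 18.3 d cm [ 0.02  0.09 19.55] r [-0.0004 -0.0004 -0.0001] fz [-0.3  0.3 -4.8] gap 0.0109
[(0.73, array([ 0.529, -0.288,  0.232]))]
```

View pics/w6s.png

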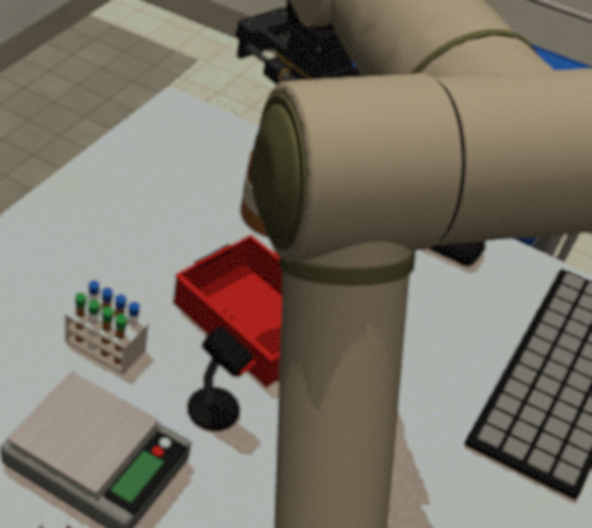

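The side view shows the arm hiding the canister over the empty carrier (230,310). The wrist measurement puts the bar at (0.5117, -0.3347), right over the carrier's centre. I'll lower it.

Request:
{"name": "send_rows", "arguments": {"plan": [{"dx":0,"dy":0.05,"dz":0.5,"rx":0,"ry":0,"rz":0,"claw":1},{"dx":0,"dy":0.05,"dz":1.5,"rx":0,"ry":0,"rz":0,"claw":1},{"dx":0,"dy":0.05,"dz":3,"rx":0,"ry":0,"rz":0,"claw":1},{"dx":0,"dy":0.05,"dz":5,"rx":0,"ry":0,"rz":0,"claw":1},{"dx":0,"dy":0.05,"dz":7,"rx":0,"ry":0,"rz":0,"claw":1},{"dx":0,"dy":0.05,"dz":9,"rx":0,"ry":0,"rz":0,"claw":1},{"dx":0,"dy":0.05,"dz":10.5,"rx":0,"ry":0,"rz":0,"claw":1},{"dx":0,"dy":0.05,"dz":11.5,"rx":0,"ry":0,"rz":0,"claw":1},{"dx":0,"dy":0.05,"dz":12,"rx":0,"ry":0,"rz":0,"claw":1},{"dx":0,"dy":0.05,"dz":12,"rx":0,"ry":0,"rz":0,"claw":1}]}}

```text
t: 19.23
ee_pos: [0.5117, -0.3325, 0.2127]
tool_rot: [0.825, 0.565, -0.0, -0.001]
wrist_force: [-0.5, 0.2, -3.7]
finger_gap: 0.0113
gripper_force: 45.0
```

```bash
cat > w7.py <<'E'
from w import *
N=(P[:,0]>.40)&(P[:,0]<.62)&(P[:,1]>-.45)&(P[:,1]<-.2)
fit("bar",blue&N&z(.215,.25));fit("rim",red&N&z(.055,.064))
delta(.5122,-.3328,.138,-21.2)
E
python3 w7.py w7
```

```text
bar 8346 ctr [ 0.5123 -0.3339] size [0.0976, 0.0142] ang 68.8 z [0.219  0.2283 0.2297] rect [ 514.6 -335.1   99.9   37.5   79.3]
rim 6124 ctr [ 0.5121 -0.334 ] size [0.2017, 0.1526] ang 161.4 z [0.0556 0.0583 0.0599] rect [ 512.1 -334.6  147.3  201.3   74.5]
t 19.28 d cm [0.01 0.02 7.58] r [0.     0.     0.0002] fz [ 0.  -0.5 -3.2] gap 0.0108
```

Request:
{"name": "send_rows", "arguments": {"plan": [{"dx":0,"dy":0,"dz":1,"rx":0,"ry":0,"rz":0,"claw":1},{"dx":0,"dy":0,"dz":2,"rx":0,"ry":0,"rz":0,"claw":1},{"dx":0,"dy":0,"dz":3,"rx":0,"ry":0,"rz":0,"claw":1},{"dx":0,"dy":0,"dz":4,"rx":0,"ry":0,"rz":0,"claw":1},{"dx":0,"dy":0,"dz":5,"rx":0,"ry":0,"rz":0,"claw":1},{"dx":0,"dy":0,"dz":6,"rx":0,"ry":0,"rz":0,"claw":1},{"dx":0,"dy":0,"dz":6.6,"rx":0,"ry":0,"rz":0,"claw":1},{"dx":0,"dy":0,"dz":7,"rx":0,"ry":0,"rz":0,"claw":1},{"dx":0,"dy":0,"dz":7.2,"rx":0,"ry":0,"rz":0,"claw":1},{"dx":0,"dy":0,"dz":7.2,"rx":0,"ry":0,"rz":0,"claw":1}]}}

```text
t: 20.12
ee_pos: [0.5118, -0.3329, 0.1415]
tool_rot: [0.825, 0.565, -0.0, -0.0]
wrist_force: [0.3, 0.2, -5.3]
finger_gap: 0.011
gripper_force: 45.0
```

Request:
{"name": "send_rows", "arguments": {"plan": [{"dx":0,"dy":0,"dz":0.05,"rx":0,"ry":0,"rz":0,"claw":1},{"dx":0,"dy":0,"dz":0.1,"rx":0,"ry":0,"rz":0,"claw":1},{"dx":0,"dy":0,"dz":0.15,"rx":0,"ry":0,"rz":0,"claw":1},{"dx":0,"dy":0,"dz":0.2,"rx":0,"ry":0,"rz":0,"claw":1},{"dx":0,"dy":0,"dz":0.25,"rx":0,"ry":0,"rz":0,"claw":1},{"dx":0,"dy":0,"dz":0.25,"rx":0,"ry":0,"rz":0,"claw":1},{"dx":0,"dy":0,"dz":0.3,"rx":0,"ry":0,"rz":0,"claw":1},{"dx":0,"dy":0,"dz":0.3,"rx":0,"ry":0,"rz":0,"claw":1},{"dx":0,"dy":0,"dz":0.3,"rx":0,"ry":0,"rz":0,"claw":1},{"dx":0,"dy":0,"dz":0.3,"rx":0,"ry":0,"rz":0,"claw":1}]}}

```text
t: 20.95
ee_pos: [0.5118, -0.3329, 0.1387]
tool_rot: [0.825, 0.565, -0.0, 0.0]
wrist_force: [0.1, 0.6, -4.4]
finger_gap: 0.0111
gripper_force: 45.0
```

Not in contact yet, so I'll go 2 mm further down.

Request:
{"name": "send_rows", "arguments": {"plan": [{"dx":0,"dy":0,"dz":0.05,"rx":0,"ry":0,"rz":0,"claw":1},{"dx":0,"dy":0,"dz":0.05,"rx":0,"ry":0,"rz":0,"claw":1},{"dx":0,"dy":0,"dz":0.1,"rx":0,"ry":0,"rz":0,"claw":1},{"dx":0,"dy":0,"dz":0.1,"rx":0,"ry":0,"rz":0,"claw":1},{"dx":0,"dy":0,"dz":0.15,"rx":0,"ry":0,"rz":0,"claw":1},{"dx":0,"dy":0,"dz":0.15,"rx":0,"ry":0,"rz":0,"claw":1},{"dx":0,"dy":0,"dz":0.15,"rx":0,"ry":0,"rz":0,"claw":1},{"dx":0,"dy":0,"dz":0.15,"rx":0,"ry":0,"rz":0,"claw":1},{"dx":0,"dy":0,"dz":0.15,"rx":0,"ry":0,"rz":0,"claw":1},{"dx":0,"dy":0,"dz":0.15,"rx":0,"ry":0,"rz":0,"claw":1}]}}

```text
t: 21.78
ee_pos: [0.512, -0.333, 0.1377]
tool_rot: [0.825, 0.565, 0.0, 0.0]
wrist_force: [-1.4, 2.7, 1.8]
finger_gap: 0.0109
gripper_force: 45.0
```

It has touched down: the wrist force went from about -5 N to +1.8 N. I'll release it and rise.

Request:
{"name": "send_rows", "arguments": {"plan": [{"dx":0,"dy":0,"dz":0,"rx":0,"ry":0,"rz":0,"claw":0.8},{"dx":0,"dy":0,"dz":0,"rx":0,"ry":0,"rz":0,"claw":0.75},{"dx":0,"dy":0,"dz":0,"rx":0,"ry":0,"rz":0,"claw":0.7},{"dx":0,"dy":0,"dz":0,"rx":0,"ry":0,"rz":0,"claw":0.5},{"dx":0,"dy":0,"dz":0,"rx":0,"ry":0,"rz":0,"claw":0.4},{"dx":0,"dy":0,"dz":0,"rx":0,"ry":0,"rz":0,"claw":0.3},{"dx":0,"dy":0,"dz":0,"rx":0,"ry":0,"rz":0,"claw":0.3},{"dx":0,"dy":0,"dz":0,"rx":0,"ry":0,"rz":0,"claw":0.3},{"dx":0,"dy":0,"dz":0,"rx":0,"ry":0,"rz":0,"claw":0.3},{"dx":0,"dy":0,"dz":0,"rx":0,"ry":0,"rz":0,"claw":0.3}]}}

```text
t: 22.62
ee_pos: [0.5119, -0.3329, 0.1372]
tool_rot: [0.825, 0.565, 0.0, 0.0]
wrist_force: [0.4, 0.0, 0.2]
finger_gap: 0.0617
gripper_force: 0.0
```

Request:
{"name": "send_rows", "arguments": {"plan": [{"dx":0,"dy":0,"dz":-1,"rx":0,"ry":0,"rz":0,"claw":0.3},{"dx":0,"dy":0,"dz":-2,"rx":0,"ry":0,"rz":0,"claw":0.3},{"dx":0,"dy":0,"dz":-4,"rx":0,"ry":0,"rz":0,"claw":0.3},{"dx":0,"dy":0,"dz":-7,"rx":0,"ry":0,"rz":0,"claw":0.3},{"dx":0,"dy":0,"dz":-10,"rx":0,"ry":0,"rz":0,"claw":0.3},{"dx":0,"dy":0,"dz":-13,"rx":0,"ry":0,"rz":0,"claw":0.3},{"dx":0,"dy":0,"dz":-15,"rx":0,"ry":0,"rz":0,"claw":0.3},{"dx":0,"dy":0,"dz":-16,"rx":0,"ry":0,"rz":0,"claw":0.3},{"dx":0,"dy":0,"dz":-16,"rx":0,"ry":0,"rz":0,"claw":0.3},{"dx":0,"dy":0,"dz":-16,"rx":0,"ry":0,"rz":0,"claw":0.3}]}}

```text
t: 23.45
ee_pos: [0.5117, -0.3328, 0.2968]
tool_rot: [0.825, 0.565, -0.0, -0.0]
wrist_force: [-0.4, 0.2, -0.7]
finger_gap: 0.0617
gripper_force: 0.0
```

```bash
cat > w8.py <<'E'
from w import *
N=(P[:,0]>.40)&(P[:,0]<.62)&(P[:,1]>-.45)&(P[:,1]<-.2)
fit("bar",blue&N&z(.145,.165));fit("cap",N&~blue&z(.105,.122));fit("rim",red&N&z(.055,.064))
print(get_state()["ee_pos"])
im2,d2=grab_frame('scene');save(name,np.vstack([im2[150:400],im[:300]]))
c=get_calibration('scene');Q=pts(c,d2,np.ones(d2.shape,bool));v,u=np.nonzero(d2>0);h=cv2.cvtColor(im2,cv2.COLOR_RGB2HSV)[v,u].astype(int)
q=Q[(abs(h[:,0]-27)<8)&(h[:,1]>110)&(Q[:,1]>.22)&(Q[:,2]<.16)];print("div",len(q),np.percentile(q,[2,50,98],axis=0).round(4))
E
python3 w8.py w8
```

```text
bar 2214 ctr [ 0.5121 -0.3342] size [0.0976, 0.0134] ang 69.0 z [0.1509 0.1533 0.1548] rect [ 512.1 -334.6   99.    14.9   68.8]
cap 3951 ctr [ 0.5124 -0.3347] size [0.0636, 0.0612] ang 158.9 z [0.1087 0.1105 0.112 ] rect [ 512.9 -333.3   69.9   82.4   17.2]
rim 4604 ctr [ 0.5119 -0.3344] size [0.2039, 0.1568] ang 159.7 z [0.0556 0.0584 0.0601] rect [ 512.1 -334.7  147.3  201.3   74.6]
[ 0.51158815 -0.33270333  0.29591399]
div 2076 [[0.5242 0.262  0.0323]
 [0.539  0.318  0.1013]
 [0.555  0.3815 0.1403]]
```

View pics/w8.png

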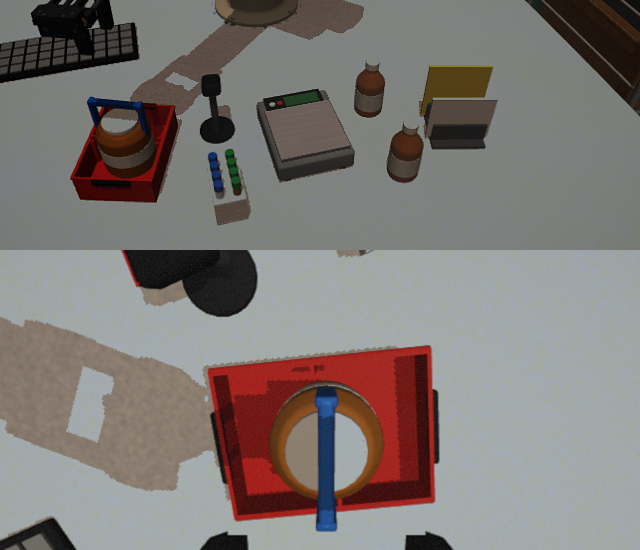

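The canister stands centred and upright in the carrier (125,140 above, 327,440 below). The divider stands in the slot (460,90), and the bystanders are where they were.

```bash
python3 -c "
from bench import *
print(job_done())"
```

```text
the job is handed in; nothing more can be done
None
```

The job is handed in, with no verdict returned: the divider stands in the rack's empty slot, the canister stands upright at the carrier's centre, and the bystanders look undisturbed in the last pictures.

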